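# Fit the sprung paper roll between the holder's end cups

## Task

Take the paper roll out of its cradle and fit it in the roll holder: press its sprung steel pin in against the taller cheek, which has the small cup, slide the spindle down between the cheeks until the pin springs into that cup, then let the blue stub at the other end go home into the large cup. Leave the roll hanging level between the cups with both ends fully home; be gentle with the holder, and leave the grey block, the white cup on the bench and the small weight where they are.

Things in the scene. Friction and masses are not known exactly. Their poses are not given: they have to be found in the camera images.
- roll_centre (a point): centre of the white paper roll, on its axis: 44 mm in diameter, 70 mm long, one piece with a blue spindle along the point's y axis; 0.13 to 0.25 kg. Grip the paper firmly from above, across its diameter; squeezing does no harm. Starts level in a grey cradle, axis 38 mm above the bench; no cradle part stands out beside the roll's middle
- pin_nose (a point): end of the steel pin on the roll's axis, 82 mm to the +y side of the roll's centre when free. Pin 10 mm in diameter with a round nose; it slides into a blue sleeve 18 mm in diameter that ends 58 mm from the centre
- stub_end (a point): end of the fixed blue stub, 72 mm to the -y side of the roll's centre, on the axis. Stub 14 mm in diameter with a tapered end; it widens to a sleeve of 18 mm at 56 to 53 mm from the centre
- plunger_pin (a joint): how far the pin is pushed in against its spring, m: 0 free, 0.020 at the stop; resists with about 3 N at 0 and 10 N at 0.020. 0.003 when the roll is properly home; 0.009 when only the pin is fully in its cup and the stub end still stands against its cheek
- holder: fixed roll holder, grey base 70 x 206 x 8 mm; origin on the bench, z up, y along the roll's axis. Two aluminium cheeks carry facing cups: round blind holes 6 mm deep at x = 0, level with each other. The cheeks are clamped together with cup centres 85 to 111 mm above the bench: it varies and is not measured; see or feel for it. Home, the roll's centre is at x = y = 0, y axes alike
- pin_side (a point): point on the bench under the inner face of the cheek with the small cup, 73 mm to +y of the holder's origin. Cup 13.5 mm in diameter, for the pin. Face flat, 46 mm wide, from 50 mm below to 56 mm above the cup centre: the pressed pin can be slid down it until it springs into the cup. Pushes of the roll or the robot on the holder must stay under 25 N
- stub_side (a point): point on the bench under the inner face of the cheek with the large cup, 66 mm to -y of the holder's origin. Cup 17.5 mm in diameter, for the stub. Cheek 46 mm wide, 12 mm thick, only 14 mm above its cup centre: a level roll can be pressed against the other cheek while its stub is still above this one. A rod joins the cheeks 43 mm below the cup centres
- block: flat grey block, 58 x 58 x 22 mm, lying on the bench behind the work; origin at the centre of its underside; leave alone
- cup: white porcelain cup standing alone on the bench behind the work, 44 mm in diameter, 36 mm high, origin at its foot; leave alone
- weight: small grey metal weight with a knob, 20 mm in diameter, 27 mm high, left of the work, origin at its foot; leave alone
Things that resemble listed ones, but are neither listed nor needed, are in the scene too. What is shaped like the part that bears roll_centre but red or yellow is not meant.

How it is judged (in metres and radians):
On the way:
1. the sprung pin is pressed in at least 7 mm against the holder (value of joint plunger_pin above 0.007 m and contact force between roll and holder above 2 N), for 0.1 s.
At the end, for the whole second after the job is handed in: the roll hangs at rest between the cups, stub and pin fully in (roll centre within 4 mm across and 2.5 mm along the holder's axis, 81 to 115 mm above the bench, axis within 0.05 rad of the holder's, pin pressed in 1 to 5.5 mm by the cup) (value of joint plunger_pin between 0.001 and 0.0055 m and x of roll_centre in the frame of holder between -0.004 and 0.004 m and y of roll_centre in the frame of holder between -0.0025 and 0.0025 m and z of roll_centre in the frame of holder between 0.081 and 0.115 m and angle between the y axis of roll_centre and the y axis of holder, either way round below 0.05 rad and contact force between roll and holder above 0.5 N and linear speed of roll below 0.02 m/s); the robot touches nothing.
It fails at once if the roll is pressed against the holder with more than 25 N (contact force between roll and holder above 25 N).
It fails at once if the holder is hit by the robot with more than 25 N (contact force between any of the fingers, the arm and holder above 25 N).
It fails at once if a bystander is moved more than 15 mm (distance of any of block, cup, weight from where it was at the start of the episode above 0.015 m).
It also fails if it takes over 48 s, if anything falls off the work surface, if the arm or the gripper's body presses on something with over 40 N, if the wrist force passes 120 N, or if a joint passes its speed limit or range.

## Robot

A 6-joint arm with a two-finger parallel gripper is mounted at the origin on a cart in front of the work surface, level with it; the furniture and walls round the work are solid. World frame = base frame: x ahead of the robot, y to its left, z up, the work surface at z = 0. Lengths are in mm, angles in degrees, forces in N, time in s.
With the tool pointing down it reaches from about 300 to 850 mm from the base axis. Payload 4.2 kg.
Tool frame: the origin (TCP) lies at the very end of the fingers, on their centre line; the grasp point (between the pads) lies 19 mm behind it; z points along the fingers, y is the line along which they close (so a half turn about z gives the same grasp; the last joint's range is limited). The gripper opens to 91 mm and grips with 3 to 60 N. Pads are 32 mm wide; open, the fingers measure 118 mm over their backs; the gripper's body (76 mm by 178 mm) begins 60 mm behind the grasp point.
Start: joints at [64.572, 18.312, 89.639, -0, 72.044, -1.146], TCP at [236.46, 524.147, 213.976] pointing down, gripper open.
Joint ranges: [-177.97, 177.97], [-48.28, 115.42], [12.27, 149.76], [-77.06, 257.06], [2.81, 150.46], [-146.56, 146.56]. Speed limits (degrees/s): [147.25, 147.25, 180, 180, 180, 180].

## Interface

Orientations are given as [roll, pitch, yaw] about the fixed x, y, z axes, in that order (R = Rz(yaw) Ry(pitch) Rx(roll)).
In Python, from workcell import env, eyes gives the robot as it stands.
- The arm moves only by the tool send_rows, never from a script. Its argument "targets" is text: rows parted by semicolons, each of 7 numbers parted by spaces: the shift along the tool's x, y, z in m, then the turn, a rotation vector about the tool's x, y, z in degrees, then the opening in per cent of the stroke, from 0 (shut) to 100 (fully open). A call has 1 to 12 rows; each row is the pose to reach, as a shift and turn from the pose commanded when the call began, along the tool's axes at that moment; what a row does not reach only later rows make up. A row lasts 1/12 s, in which the tool goes at most 41.7 mm and 7.16 degrees, less where a joint would pass 70% of its speed; a pose out of reach is approached as far as the arm can. A call with a gripper value outside its range is refused whole. The fingers move at their own pace and stop on an object; "grip_force" is the grip in N (left out, the last holds). Time passes only in rows, so rows that repeat a pose let the fingers close. It gives the time, the measured TCP pose, the force, the opening and the grip force at its end, in the units of the state.
- env.state(): the state, without advancing time (a new reading comes with each control period).
- eyes.grab_frame(name): name is "scene" or "top"; returns a dict with "image" (480x640x3 uint8, blue, green, red), "fovy" (degrees; the focal length in pixels is half the picture's height over the tangent of half this angle, whatever the lens; pixels are square), "cx", "cy" (the principal point, pixels), "eye" and "attitude" of the camera in the world. Camera axes: x right, y up, looking along -z (the intrinsics and any distortion apply to the point x, -y, -z); pixel columns grow to the right and rows downward; lengths in mm; the calibration is good to about 2 mm. A picture is of the moment at which its call begins. There is no depth.
- env.job_done(): hands the job in; it is judged then, once.
The state is a dict: "time_s": time; "qpos": joint angles; "qvel": joint speeds; "effort": joint torques, N m; "ee_pos": TCP position; "ee_rot": TCP orientation; "force": force on the tool from outside, world axes, zero at the start; "torque": the same for the moment, N m; "gripper_width": finger opening in mm; "gripper_force": force on a finger pad.
Only numpy, scipy, OpenCV 4.12 (cv2) and the standard library are available. Lean on these libraries where they do the work, as an engineer would, in place of code of your own. Each camera call takes 0.05 s, during which the arm holds its last target. There are 200 camera calls.

## Working session

There is one attempt and no reset: what is moved stays moved. The work goes in short steps, Python scripts to look and compute and a tool call to move; the robot and the scene stay as the last step left them, time stands still between calls to the robot, and variables do not carry over. Pictures are saved under pics/ and viewed, at most 10 in all, crops included, and the job is handed in when it is done.

Besides the shell and the picture viewer there is one more tool, called as name(argument=value, ...) on one line, values as JSON. send_rows: Moves the arm, as the interface text tells. Its arguments: {"type":"object","properties":{"targets":{"type":"string"},"grip_force":{"type":"number"}},"required":["targets"]}

```bash
mkdir -p pics; cat > h.py <<'E'
import numpy as np,cv2
from workcell import env,eyes
def K(f):
    F=f["image"].shape[0]/2/np.tan(np.radians(f["fovy"])/2); return F
E
python3 - <<'E'
from h import *
print(env.state())
for n in("scene","top"):
    f=eyes.grab_frame(n); cv2.imwrite(f"pics/{n}0.png",f["image"]); np.save(f"pics/{n}0.npy",f,allow_pickle=True)
    print({k:v for k,v in f.items() if k!="image"})
E
```

```text
{'time_s': 0.0, 'qpos': array([ 6.45717816e+01,  1.83512989e+01,  8.97074186e+01, -3.18027703e-04,
        7.20438475e+01, -1.14444724e+00]), 'qvel': array([ 0.03493784,  0.04234745,  0.0080079 ,  0.02062863, -0.03930155,
       -0.10510526]), 'effort': array([-1.67504422e-03, -4.12466955e+01, -2.31966430e+01,  7.25043425e-02,
        4.58180916e-02, -1.50675173e-04]), 'ee_pos': array([236.23838347, 523.66383303, 213.11685695]), 'ee_rot': array([-1.79897449e+02, -1.74623391e-03,  1.55716326e+02]), 'force': array([-0.33483464,  0.09937131, -0.29510553]), 'torque': array([0.07269304, 0.03756502, 0.06547087]), 'gripper_force': 0.0, 'gripper_width': 91.13279824766283}
{'fovy': 47.89634338729837, 'cx': 324.3145058726775, 'cy': 236.38493357351902, 'eye': array([ 32.17064135, 902.80420802, 688.99802952]), 'attitude': array([  53.99283963,    0.83772714, -142.63335345])}
{'fovy': 44.04541836763818, 'cx': 316.6205372326803, 'cy': 244.93184323347052, 'eye': array([ 367.62497801,  237.36133664, 1240.1504532 ]), 'attitude': array([  9.51991939,  -0.62448084, -90.95609314])}
```

View pics/scene0.png

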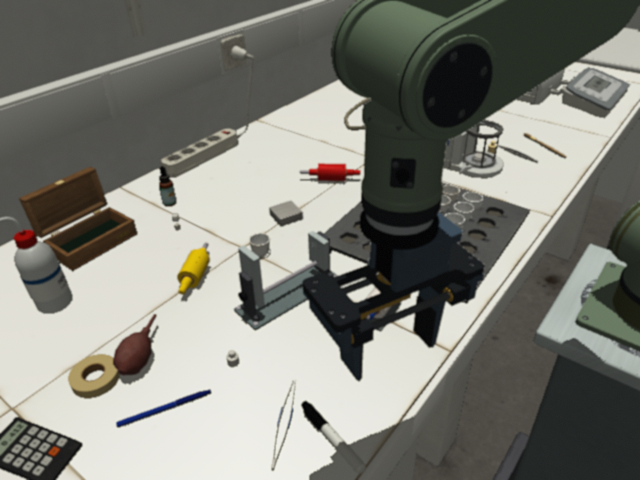

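View pics/top0.png

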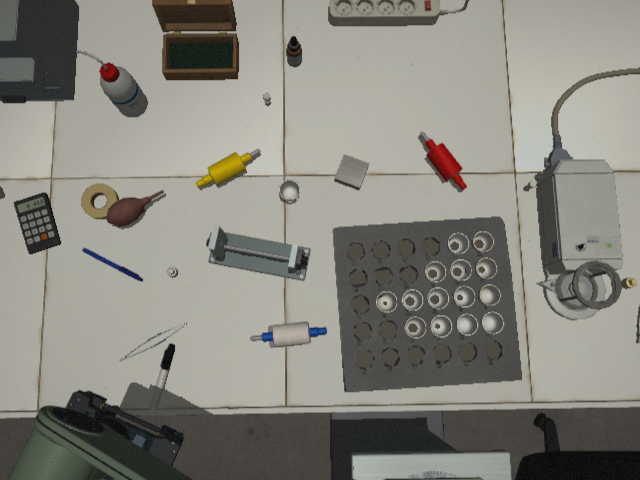

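The scene view shows the arm hiding the roll. In the top view the white roll is at (291,334), with its pin to the left at (254,338) and its stub at (325,330). The yellow roll at (229,169) and the red one at (443,160) are decoys. The holder is at (258,252), with its taller cheek on the left at (215,245). The weight is at (172,271), the cup at (289,190) and the block at (350,171). I'll enlarge the middle to confirm and measure the roll.

```bash
cat >> h.py <<'E'
from scipy.spatial.transform import Rotation as R
def load(p): return np.load(p,allow_pickle=True).item()
def Rc(f): return R.from_euler('xyz',f["attitude"],degrees=True).as_matrix()
def ray(f,uv):
    uv=np.atleast_2d(uv).astype(float);F=K(f)
    return np.c_[(uv[:,0]-f["cx"])/F,-(uv[:,1]-f["cy"])/F,-np.ones(len(uv))]@Rc(f).T
def plane(f,uv,z):
    d=ray(f,uv); return f["eye"]+d*((z-f["eye"][2])/d[:,2])[:,None]
def proj(f,P):
    c=(np.atleast_2d(P)-f["eye"])@Rc(f);F=K(f)
    return np.c_[f["cx"]+F*c[:,0]/-c[:,2],f["cy"]-F*c[:,1]/-c[:,2]]
E
python3 - <<'E'
from h import *
f=load("pics/top0.npy");im=f["image"]
hsv=cv2.cvtColor(im,cv2.COLOR_BGR2HSV)
m=cv2.inRange(hsv,(100,120,60),(125,255,255)); m[:310]=0;m[350:]=0;m[:,:230]=0;m[:,340:]=0
n,l,s,c=cv2.connectedComponentsWithStats(m)
for i in range(1,n):
    if s[i,4]>5: print(s[i],c[i],plane(f,c[i],38))
cv2.imwrite("pics/c1.png",cv2.resize(im[222:352,195:335],None,fx=5.4,fy=4.6*5.4/5.4*1.0,interpolation=cv2.INTER_CUBIC) if 0 else cv2.resize(im[222:352,195:335],None,fx=4.6,fy=4.6,interpolation=cv2.INTER_CUBIC))
E
```

```text
[309 328  18   8 120] [316.98333333 331.09166667] [[393.78514648 223.09209854  38.        ]]
[262 332  11   9  83] [266.98795181 336.45783133] [[384.80391114 323.29765439  38.        ]]
```

View pics/c1.png

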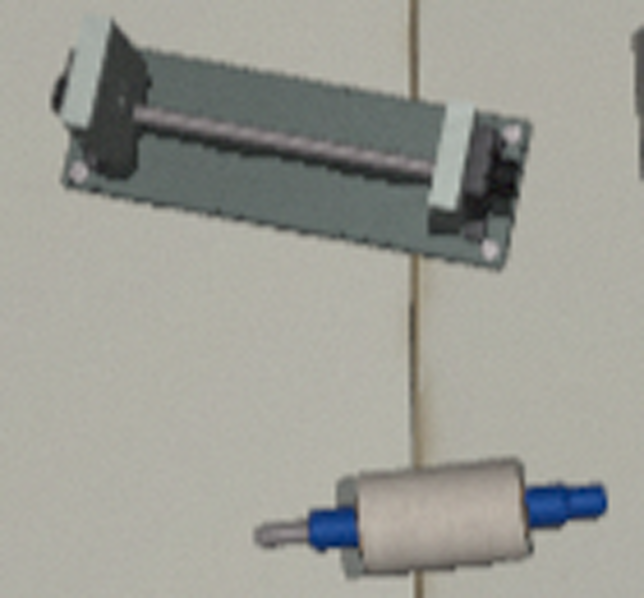

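The crop confirms the target: a white roll with blue spindle parts, the steel pin on the left at crop (256,534) and the stub end at (606,499). The holder has its tall cheek on the left and its short cheek on the right. Next I'll measure the holder, using a crop of the scene view for the cheek tops.

```bash
python3 - <<'E'
from h import *
f=load("pics/top0.npy")
g=lambda P:(np.array(P,float)+.5)/4.6-.5+[195,222]
e=plane(f,g([(256,534),(606,499),(358,521),(525,509)]),38);print("roll ends",e.round(1),np.linalg.norm(e[0]-e[1]))
b=plane(f,g([(64,186),(500,270),(531,121),(79,173),(489,250),(513,133)]),8);print("base",b.round(1),np.linalg.norm(b[0]-b[1]),np.linalg.norm(b[2]-b[1]))
s=load("pics/scene0.npy")
cv2.imwrite("pics/c2.png",cv2.resize(s["image"][220:332,220:350],None,fx=5,fy=5,interpolation=cv2.INTER_CUBIC))
E
```

```text
roll ends [[382.9 356.7  38. ]
 [395.5 204.3  38. ]
 [387.8 312.4  38. ]
 [391.7 239.7  38. ]] 152.96606948140754
base [[541.1 447.2   8. ]
 [499.7 249.5   8. ]
 [567.9 234.4   8. ]
 [547.  440.4   8. ]
 [508.9 254.4   8. ]
 [562.4 242.7   8. ]] 201.9637518953379 69.82759710826555
```

View pics/c2.png

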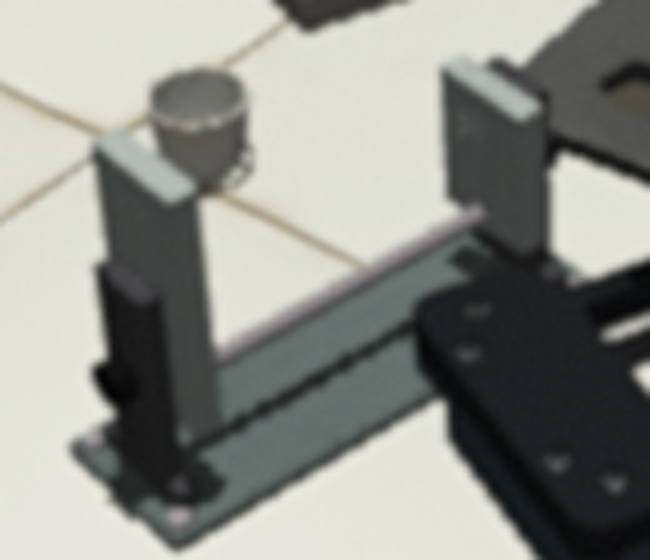

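The scene crop shows the tall cheek's top face with corners at (95,143), (125,130), (195,185) and (170,203). The short cheek's top face has corners at (443,70), (465,58), (548,100) and (525,120). I'll triangulate these against the top view.

```bash
cat >> h.py <<'E'
def tri(f,a,s,b):
    da=ray(f,a);db=ray(s,b);o=[]
    for x,y in zip(da,db):
        A=np.c_[x,-y];t=np.linalg.lstsq(A,s["eye"]-f["eye"],rcond=None)[0]
        p,q=f["eye"]+x*t[0],s["eye"]+y*t[1];o.append([*((p+q)/2),np.linalg.norm(p-q)])
    return np.array(o)
E
python3 - <<'E'
from h import *
f=load("pics/top0.npy");s=load("pics/scene0.npy")
g=lambda P:(np.array(P,float)+.5)/4.6-.5+[195,222]
q=lambda P:(np.array(P,float)+.5)/5-.5+[220,220]
# order: tall outer+x,inner+x,inner-x,outer-x ; short inner+x,outer+x,outer-x,inner-x
T=[(80,16),(112,20),(88,128),(62,125),(446,97),(476,107),(458,208),(430,203)]
S=[(95,143),(125,130),(195,185),(170,203),(443,70),(465,58),(548,100),(525,120)]
X=tri(f,g(T),s,q(S));print(X.round(1))
print("tall",X[:4].mean(0).round(1),"short",X[4:].mean(0).round(1))
# base edge in scene at z=8 and rod/corners cross-check
print(plane(s,q([(178,550),(72,447)]),[8,8]).round(1))
b=plane(f,g([(64,186),(500,270),(531,121)]),8)
u=(b[0]-b[1]);u/=np.linalg.norm(u);print("base dir",u,"mid",(b[0]+b[2])/2)
for z1 in (135,140,145,150,155,160,165,170):
  a=plane(f,g(T[:4]),z1).mean(0);c=plane(f,g(T[4:]),z1-42).mean(0);d=a-c
  a2=plane(s,q(S[:4]),z1).mean(0);c2=plane(s,q(S[4:]),z1-42).mean(0);d2=a2-c2
  print(z1,a.round(1),c.round(1),"len",np.linalg.norm(d[:2]).round(1),(d/np.linalg.norm(d[:2])).round(3),"| scene",a2.round(1),c2.round(1),np.linalg.norm(d2[:2]).round(1))
E
```

```text
[[5.930e+02 4.192e+02 1.398e+02 4.000e-01]
 [5.916e+02 4.064e+02 1.382e+02 6.000e-01]
 [5.476e+02 4.163e+02 1.408e+02 3.700e+00]
 [5.491e+02 4.270e+02 1.394e+02 3.400e+00]
 [5.643e+02 2.705e+02 9.610e+01 3.000e-01]
 [5.611e+02 2.587e+02 9.590e+01 2.800e+00]
 [5.169e+02 2.663e+02 1.001e+02 1.400e+00]
 [5.192e+02 2.779e+02 9.690e+01 6.000e-01]]
tall [570.3 417.2 139.5   2. ] short [540.4 268.4  97.3   1.3]
[[538.6 453.9   8. ]
 [605.1 439.2   8. ]]
base dir [0.20505639 0.97875016 0.        ] mid [554.47827999 340.79303663   8.        ]
135 [570.3 417.3 135. ] [540.5 268.2  93. ] len 152.1 [0.196 0.981 0.276] | scene [575.7 413.6 135. ] [544.5 264.   93. ] 152.8
140 [569.4 416.5 140. ] [539.8 268.   98. ] len 151.4 [0.196 0.981 0.277] | scene [570.8 418.  140. ] [540.2 269.4  98. ] 151.8
145 [568.5 415.7 145. ] [539.  267.9 103. ] len 150.7 [0.195 0.981 0.279] | scene [565.9 422.4 145. ] [535.9 274.7 103. ] 150.7
150 [567.6 414.9 150. ] [538.3 267.8 108. ] len 150.0 [0.195 0.981 0.28 ] | scene [561.  426.8 150. ] [531.6 280.1 108. ] 149.7
155 [566.6 414.1 155. ] [537.5 267.6 113. ] len 149.3 [0.195 0.981 0.281] | scene [556.1 431.3 155. ] [527.3 285.4 113. ] 148.6
160 [565.7 413.3 160. ] [536.8 267.5 118. ] len 148.6 [0.195 0.981 0.283] | scene [551.2 435.7 160. ] [523.  290.8 118. ] 147.6
165 [564.8 412.5 165. ] [536.  267.4 123. ] len 147.9 [0.195 0.981 0.284] | scene [546.3 440.1 165. ] [518.7 296.2 123. ] 146.6
170 [563.9 411.6 170. ] [535.3 267.2 128. ] len 147.2 [0.195 0.981 0.285] | scene [541.4 444.5 170. ] [514.4 301.5 128. ] 145.5
```

The holder's origin is about (554.4, 339.5) with yaw −11.4°, and the cup height works out near 84–86 mm. The cheek spacing (151.5 mm) and thickness (12 mm) match what was given. The roll's centre is about (389.6, 276) with yaw +4.7°, and its length measures 153 mm against 154. I'm moving above it.

send_rows(targets="-0.242 -0.163 0.064 0 0 61 100;-0.242 -0.163 0.064 0 0 61 100;-0.242 -0.163 0.064 0 0 61 100;-0.242 -0.163 0.064 0 0 61 100;-0.242 -0.163 0.064 0 0 61 100;-0.242 -0.163 0.064 0 0 61 100;-0.242 -0.163 0.064 0 0 61 100;-0.242 -0.163 0.064 0 0 61 100;-0.242 -0.163 0.064 0 0 61 100;-0.242 -0.163 0.064 0 0 61 100;-0.242 -0.163 0.064 0 0 61 100;-0.242 -0.163 0.064 0 0 61 100", grip_force=40)

```text
time_s: 1.1
ee_pos: [389.8, 276.3, 149.9]
ee_rot: [-180.0, -0.0, 94.8]
force: [0.2, -0.5, 0.9]
gripper_width: 91.2
gripper_force: 0.0
```

send_rows(targets="0 0 0.04 0 0 0 100;0 0 0.08 0 0 0 100;0 0 0.11 0 0 0 100;0 0 0.125 0 0 0 100;0 0 0.131 0 0 0 100;0 0 0.131 0 0 0 100;0 0 0.131 0 0 0 30;0 0 0.131 0 0 0 30;0 0 0.131 0 0 0 30;0 0 0.131 0 0 0 30;0 0 0.131 0 0 0 30;0 0 0.131 0 0 0 30", grip_force=50)

```text
time_s: 2.1
ee_pos: [390.3, 276.2, 19.5]
ee_rot: [179.9, -0.0, 94.7]
force: [0.3, -0.3, -0.1]
gripper_width: 54.0
gripper_force: 0.0
```

```bash
python3 - <<'E'
from h import *
f=eyes.grab_frame("scene");np.save("pics/scene1.npy",f,allow_pickle=True)
u,v=proj(f,[390,276,38])[0].astype(int);print(u,v)
cv2.imwrite("pics/c3.png",cv2.resize(f["image"][v-70:v+70,u-80:u+80],None,fx=4,fy=4,interpolation=cv2.INTER_CUBIC))
print(env.state()["force"],env.state()["gripper_width"],env.state()["gripper_force"])
E
```

```text
383 295
[ 0.3580173  -0.00191795 -0.080841  ] 50.19977971421336 0.0
```

View pics/c3.png

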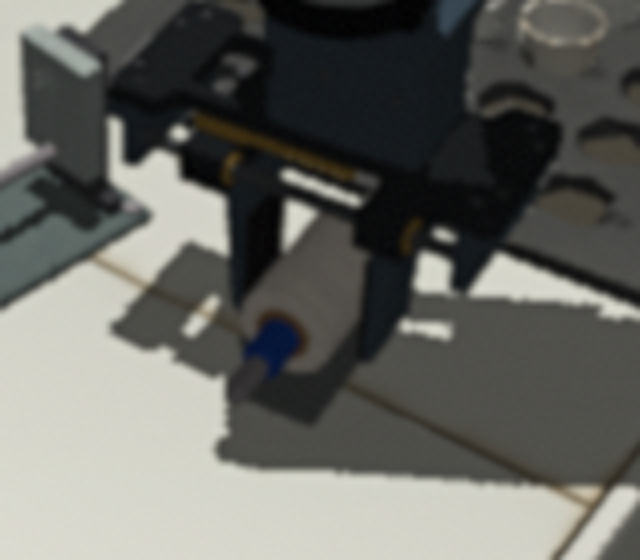

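The fingers straddle the roll, which shows at crop (310,290) with its pin toward the camera at (245,380). They're still closing, so I'll finish the grip and lift.

send_rows(targets="0 0 0 0 0 0 30;0 0 0 0 0 0 30;0 0 0 0 0 0 30;0 0 0 0 0 0 30;0 0 -0.005 0 0 0 30;0 0 -0.015 0 0 0 30;0 0 -0.03 0 0 0 30;0 0 -0.06 0 0 0 30;0 0 -0.09 0 0 0 30;0 0 -0.12 0 0 0 30;0 0 -0.131 0 0 0 30;0 0 -0.131 0 0 0 30", grip_force=50)

```text
time_s: 3.15
ee_pos: [391.7, 277.1, 153.0]
ee_rot: [179.6, -0.2, 94.7]
force: [0.2, 0.1, -2.4]
gripper_width: 43.5
gripper_force: 50.0
```

send_rows(targets="0.002 0.010 0 0 0 2 30;0.005 0.03 0 0 0 4 30;0.009 0.05 0 0 0 6 30;0.013 0.07 0 0 0 8 30;0.017 0.09 0 0 0 10 30;0.02 0.11 0 0 0 12 30;0.023 0.13 0 0 0 14 30;0.026 0.147 0.01 0 0 16.1 30;0.028 0.158 0.02 0 0 16.1 30;0.0286 0.1629 0.02 0 0 16.1 30;0.0286 0.1629 0.02 0 0 16.1 30;0.0286 0.1629 0.02 0 0 16.1 30")

```text
time_s: 4.15
ee_pos: [549.0, 317.6, 129.2]
ee_rot: [-179.9, 0.1, 78.6]
force: [-0.2, -0.0, -2.3]
gripper_width: 43.4
gripper_force: 50.0
```

```bash
python3 - <<'E'
from h import *
s=env.state();print(s["ee_pos"],s["ee_rot"],s["force"],s["torque"])
f=eyes.grab_frame("scene");t=eyes.grab_frame("top")
for n,a in(("scene2",f),("top2",t)): np.save(f"pics/{n}.npy",a,allow_pickle=True)
out=[]
for a in(f,t):
    u,v=proj(a,[552,335,110])[0].astype(int);print(u,v)
    out.append(cv2.resize(a["image"][v-65:v+65,u-65:u+65],(400,520) if 0 else (400,400),interpolation=cv2.INTER_CUBIC))
cv2.imwrite("pics/c4.png",np.hstack(out))
E
```

```text
[549.03584139 317.56324279 129.15417186] [-1.79884145e+02  8.36610604e-02  7.86455868e+01] [-0.18642362 -0.04154648 -2.34067942] [-0.11967008  0.08540806  0.03657142]
290 246
257 248
```

View pics/c4.png

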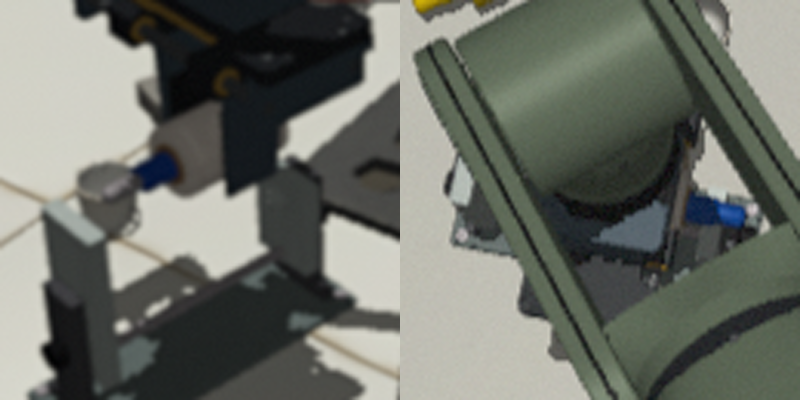

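The left half of c4 (scene view) shows the roll held above the holder, with its blue sleeve at (155,170). The right half (top view) shows the blue stub at (720,212). I'll check both against their predicted positions.

```bash
cat >> h.py <<'E'
def blue(a,around,r=30):
    hsv=cv2.cvtColor(a["image"],cv2.COLOR_BGR2HSV)
    m=cv2.inRange(hsv,(105,130,40),(128,255,255));k=np.zeros_like(m)
    u,v=np.int32(around);k[v-r:v+r,u-r:u+r]=1;m*=k
    n,l,s,c=cv2.connectedComponentsWithStats(m);i=1+np.argmax(s[1:,4])
    return np.argwhere(l==i)[:,::-1].astype(float),s[i]
E
python3 - <<'E'
from h import *
f=load("pics/scene2.npy");t=load("pics/top2.npy")
u=np.array([.198,.98,0]);C=np.array([549,317.6,147.8])
P,s=blue(t,proj(t,C-60*u)[0]);print(s);b=P.mean(0)
# axis line fit and prediction
d=np.linalg.svd(P-b,full_matrices=False)[2][0];print("top blob",b,d,"ext",(P-b)@d.T[:,None].ravel() if 0 else [((P-b)@d).min(),((P-b)@d).max()])
print("pred",proj(t,[C-35*u,C-53*u,C-56*u,C-72*u]))
w=plane(t,P,147.8)-C;yy=w@u;xx=w@np.array([.98,-.198,0])
for lo in range(-76,-40,3):
    k=(yy>lo)&(yy<=lo+3)
    if k.any(): print(lo,k.sum(),xx[k].mean().round(1),xx[k].min().round(1),xx[k].max().round(1))
P,s=blue(f,proj(f,C+48*u)[0],25);print("scene",s,P.mean(0),proj(f,[C+35*u,C+58*u,C+46.5*u]))
E
```

```text
[285 246  19  11 143]
top blob [293.75524476 251.65034965] [0.9773777 0.2115014] ext [np.float64(-8.906232196298419), np.float64(9.955574699653635)]
pred [[284.01528119 249.92519342]
 [293.50625332 251.67500795]
 [295.0886673  251.96675161]
 [303.53103468 253.52323886]]
-73 7 -0.8 -5.1 4.5
-70 10 -0.2 -5.4 6.0
-67 12 -0.1 -6.1 5.7
-64 10 -0.7 -6.5 5.0
-61 13 0.6 -5.3 6.5
-58 10 0.6 -5.6 5.8
-55 12 0.1 -6.3 7.0
-52 13 -0.3 -7.0 6.6
-49 14 0.9 -7.3 8.1
-46 16 0.2 -7.7 7.5
-43 12 -0.2 -6.9 6.8
scene [269 231  13  11  90] [275.76666667 235.91111111] [[281.32853944 233.15764267]
 [270.58054632 238.47787298]
 [275.98974571 235.80033251]]
```

The roll sits within 1 mm of where the TCP predicts, and the tool axes line up with the holder's. I'm lowering it part of the way and pressing the pin against the tall cheek.

send_rows(targets="0 0.001 0.01 0 0 0 30;0 0.001 0.02 0 0 0 30;0.004 0.001 0.02 0 0 0 30;0.008 0.001 0.02 0 0 0 30;0.012 0.001 0.02 0 0 0 30;0.014 0.001 0.02 0 0 0 30;0.016 0.001 0.02 0 0 0 30;0.018 0.001 0.02 0 0 0 30;0.02 0.001 0.02 0 0 0 30;0.022 0.001 0.02 0 0 0 30;0.022 0.001 0.02 0 0 0 30;0.022 0.001 0.02 0 0 0 30")

```text
time_s: 5.25
ee_pos: [555.0, 338.4, 109.9]
ee_rot: [-180.0, 0.1, 78.6]
force: [-2.2, -5.8, -1.1]
gripper_width: 43.2
gripper_force: 50.0
```

send_rows(targets="0.002 0 0 0 0 0 30;0.004 0 0 0 0 0 30;0.006 0 0 0 0 0 30;0.008 0 0 0 0 0 30;0.009 0 0 0 0 0 30;0.009 0 0 0 0 0 30;0.009 0 0 0 0 0 30;0.009 0 0 0 0 0 30")

```text
time_s: 5.92
ee_pos: [556.5, 346.0, 109.9]
ee_rot: [-179.9, 0.2, 78.6]
force: [-2.5, -7.1, 0.7]
gripper_width: 43.1
gripper_force: 50.0
```

```bash
cat >> h.py <<'E'
def rep():
    s=env.state();d=s["ee_pos"]-[554.4,339.5,0]
    print("t",round(s["time_s"],2),"holder x %.1f y %.1f axis z %.1f"%(d@[.98,-.198,0],d@[.198,.98,0],d[2]+18.6),"F along y %.1f x %.1f z %.1f"%(s["force"]@[.198,.98,0],s["force"]@[.98,-.198,0],s["force"][2]),"rot",s["ee_rot"].round(1),"tq",s["torque"].round(2))
E
python3 -c "from h import *;rep()"
```

```text
t 5.92 holder x 0.7 y 6.8 axis z 128.5 F along y -7.4 x -1.0 z 0.7 rot [-179.9    0.2   78.6] tq [-1.44  0.34  0.01]
```

send_rows(targets="0.001 0 0 0 0 0 30;0.002 0 0 0 0 0 30;0.002 0 0.003 0 0 0 30;0.002 0 0.006 0 0 0 30;0.002 0 0.009 0 0 0 30;0.002 0 0.012 0 0 0 30;0.002 0 0.015 0 0 0 30;0.002 0 0.018 0 0 0 30;0.002 0 0.018 0 0 0 30")

```text
time_s: 6.67
ee_pos: [557.4, 347.8, 92.1]
ee_rot: [180.0, 0.2, 78.6]
force: [-0.9, -9.8, -0.1]
gripper_width: 43.2
gripper_force: 50.0
```

```bash
python3 - <<'E'
from h import *;rep()
t=eyes.grab_frame("top");f=eyes.grab_frame("scene")
for n,a in(("scene3",f),("top3",t)): np.save(f"pics/{n}.npy",a,allow_pickle=True)
out=[]
for a,c in((f,[552,335,110]),(t,[540,268,100])):
    u,v=proj(a,c)[0].astype(int);r=50 if a is f else 25;print(u,v,r)
    out.append(cv2.resize(a["image"][v-r:v+r,u-r:u+r],(400,400),interpolation=cv2.INTER_CUBIC))
cv2.imwrite("pics/c5.png",np.hstack(out));rep()
E
```

```text
t 6.67 holder x 1.3 y 8.8 axis z 110.7 F along y -9.8 x 1.0 z -0.1 rot [180.    0.2  78.6] tq [-1.62  0.13 -0.  ]
290 246 50
292 254 25
t 6.77 holder x 1.3 y 8.4 axis z 110.3 F along y -8.8 x 1.6 z -0.7 rot [-180.     0.3   78.6] tq [-1.69  0.09 -0.13]
```

View pics/c5.png

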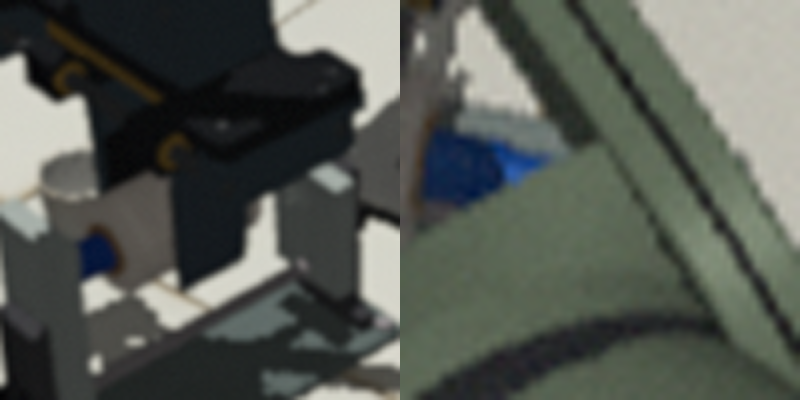

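The scene half shows the pin sleeve at the tall cheek, around (95,255). The top half shows the stub (530,165) beside the short cheek's pale top (515,120). The forces fit a pin pressed in about 17 mm, so I'll trim x by −1 mm and keep sliding down.

send_rows(targets="0 -0.001 0 0 0 0 30;0 -0.001 0.002 0 0 0 30;0 -0.001 0.004 0 0 0 30;0 -0.001 0.006 0 0 0 30;0 -0.001 0.008 0 0 0 30;0 -0.001 0.010 0 0 0 30;0 -0.001 0.012 0 0 0 30;0 -0.001 0.014 0 0 0 30")

```text
time_s: 7.43
ee_pos: [556.6, 348.5, 78.9]
ee_rot: [180.0, 0.2, 78.6]
force: [-2.4, -9.4, 3.8]
gripper_width: 43.3
gripper_force: 50.0
```

```bash
python3 -c "from h import *;rep()"
```

```text
t 7.43 holder x 0.4 y 9.2 axis z 97.5 F along y -9.7 x -0.5 z 3.8 rot [180.    0.2  78.6] tq [-1.28  0.25 -0.05]
```

send_rows(targets="0 0 0.001 0 0 0 30;0 0 0.002 0 0 0 30;0 0 0.003 0 0 0 30;0 0 0.004 0 0 0 30;0 0 0.004 0 0 0 30")

```text
time_s: 7.85
ee_pos: [556.3, 348.0, 74.1]
ee_rot: [-180.0, 0.2, 78.6]
force: [-0.5, -9.9, -0.5]
gripper_width: 43.1
gripper_force: 50.0
```

```bash
python3 -c "from h import *;rep()"
```

```text
t 7.85 holder x 0.1 y 8.7 axis z 92.7 F along y -9.8 x 1.5 z -0.5 rot [-180.     0.2   78.6] tq [-1.55  0.18 -0.05]
```

Free sliding, with 9.8 N along y. I'll go on down in 1 mm steps and watch for the pin to spring into its cup.

send_rows(targets="0 0 0.001 0 0 0 30;0 0 0.002 0 0 0 30;0 0 0.003 0 0 0 30;0 0 0.004 0 0 0 30;0 0 0.004 0 0 0 30")

```text
time_s: 8.27
ee_pos: [556.0, 348.2, 69.0]
ee_rot: [-179.9, 0.2, 78.6]
force: [0.2, -6.5, -3.5]
gripper_width: 43.3
gripper_force: 50.0
```

```bash
python3 -c "from h import *;rep()"
```

```text
t 8.27 holder x -0.1 y 8.8 axis z 87.6 F along y -6.4 x 1.5 z -3.5 rot [-179.9    0.2   78.6] tq [-1.43  0.1  -0.09]
```

send_rows(targets="0 0 0.0005 0 0 0 30;0 0 0.001 0 0 0 30;0 0 0.001 0 0 0 30;0 0 0.001 0 0 0 30")

```text
time_s: 8.6
ee_pos: [556.1, 348.5, 68.6]
ee_rot: [-179.9, 0.2, 78.6]
force: [-0.7, -7.3, -2.3]
gripper_width: 43.3
gripper_force: 50.0
```

```bash
python3 -c "from h import *;rep()"
```

```text
t 8.6 holder x -0.1 y 9.1 axis z 87.2 F along y -7.3 x 0.8 z -2.3 rot [-179.9    0.2   78.6] tq [-1.29  0.16 -0.08]
```

Neutral z force and 7.3 N along y mean the pin is in its cup, with about 12 mm of pin travel. Next I'll back the stub toward the large cup.

send_rows(targets="-0.001 0 0 0 0 0 30;-0.002 0 0 0 0 0 30;-0.003 0 0 0 0 0 30;-0.004 0 0 0 0 0 30;-0.005 0 0 0 0 0 30;-0.005 0 0 0 0 0 30")

```text
time_s: 9.1
ee_pos: [555.3, 344.0, 68.6]
ee_rot: [-180.0, 0.1, 78.6]
force: [-0.5, -5.5, -2.7]
gripper_width: 42.9
gripper_force: 50.0
```

```bash
python3 -c "from h import *;rep()"
```

```text
t 9.1 holder x -0.0 y 4.6 axis z 87.2 F along y -5.5 x 0.6 z -2.7 rot [-1.80e+02  1.00e-01  7.86e+01] tq [-1.12  0.15 -0.04]
```

send_rows(targets="-0.001 0 0 0 0 0 30;-0.002 0 0 0 0 0 30;-0.003 0 0 0 0 0 30;-0.003 0 0 0 0 0 30")

```text
time_s: 9.43
ee_pos: [554.8, 341.6, 68.6]
ee_rot: [-180.0, 0.1, 78.6]
force: [0.4, -5.2, -2.8]
gripper_width: 43.5
gripper_force: 50.0
```

```bash
python3 -c "from h import *;rep()"
```

```text
t 9.43 holder x -0.1 y 2.1 axis z 87.2 F along y -5.0 x 1.5 z -2.8 rot [-1.80e+02  1.00e-01  7.86e+01] tq [-0.99  0.1  -0.08]
```

send_rows(targets="-0.0005 0 0 0 0 0 30;-0.001 0 0 0 0 0 30;-0.0015 0 0 0 0 0 30;-0.0015 0 0 0 0 0 30;-0.0015 0 0 0 0 0 30")

```text
time_s: 9.85
ee_pos: [554.6, 340.8, 68.6]
ee_rot: [-180.0, 0.0, 78.6]
force: [-0.4, -4.7, -5.5]
gripper_width: 43.1
gripper_force: 50.0
```

```bash
python3 -c "from h import *;rep()"
```

```text
t 9.85 holder x -0.1 y 1.4 axis z 87.2 F along y -4.7 x 0.6 z -5.5 rot [-180.     0.    78.6] tq [-0.94  0.03 -0.13]
```

The z force of −5.5 N says the stub is riding the upper side of its cup, so I'll lower about 1 mm and continue.

send_rows(targets="0 0 0.001 0 0 0 30;0 0 0.001 0 0 0 30;-0.0005 0 0.001 0 0 0 30;-0.001 0 0.001 0 0 0 30;-0.0015 0 0.001 0 0 0 30;-0.0015 0 0.001 0 0 0 30")

```text
time_s: 10.35
ee_pos: [554.5, 339.6, 68.2]
ee_rot: [180.0, -0.0, 78.6]
force: [-0.3, -4.7, -1.3]
gripper_width: 43.3
gripper_force: 50.0
```

```bash
python3 -c "from h import *;rep()"
```

```text
t 10.35 holder x 0.0 y 0.1 axis z 86.8 F along y -4.7 x 0.7 z -1.3 rot [180.   -0.   78.6] tq [-0.75  0.13 -0.01]
```

send_rows(targets="-0.0005 0 0 0 0 0 30;-0.001 0 0 0 0 0 30;-0.001 0 0 0 0 0 30")

```text
time_s: 10.6
ee_pos: [554.4, 339.1, 68.2]
ee_rot: [180.0, -0.1, 78.6]
force: [-0.5, -2.0, -0.9]
gripper_width: 43.2
gripper_force: 50.0
```

```bash
python3 -c "from h import *;rep()"
```

```text
t 10.6 holder x 0.1 y -0.4 axis z 86.8 F along y -2.1 x -0.1 z -0.9 rot [ 1.80e+02 -1.00e-01  7.86e+01] tq [-0.48  0.08 -0.06]
```

The force along y fell to 2 N within half a millimetre, so the stub has bottomed and the roll is home. Now I'll release and retreat.

send_rows(targets="0 0 0 0 0 0 60;0 0 0 0 0 0 80;0 0 0 0 0 0 90;0 0 0 0 0 0 90;0 0 0 0 0 0 90;0 0 0 0 0 0 90;0 0 0 0 0 0 90;0 0 0 0 0 0 90")

```text
time_s: 11.27
ee_pos: [554.2, 338.6, 68.0]
ee_rot: [180.0, -0.0, 78.6]
force: [0.5, 0.5, 0.2]
gripper_width: 82.1
gripper_force: 0.0
```

send_rows(targets="0 0 -0.01 0 0 0 90;0 0 -0.03 0 0 0 90;0 0 -0.06 0 0 0 90;0 0 -0.1 0 0 0 90;0 0 -0.14 0 0 0 90;0 0 -0.16 0 0 0 90;0 0.0 -0.18 0 0 0 90;0 0 -0.18 0 0 0 90;0 0 -0.18 0 0 0 90")

```text
time_s: 12.02
ee_pos: [554.5, 338.7, 249.6]
ee_rot: [179.9, -0.1, 78.6]
force: [-0.6, 0.3, -1.2]
gripper_width: 82.2
gripper_force: 0.0
```

```bash
python3 - <<'E'
from h import *;rep();print(env.state()["gripper_width"])
f=eyes.grab_frame("scene");np.save("pics/scene4.npy",f,allow_pickle=True)
u,v=proj(f,[554,339,85])[0].astype(int);print(u,v)
cv2.imwrite("pics/c6.png",cv2.resize(f["image"][v-55:v+55,u-65:u+65],None,fx=6,fy=5.4 if 0 else 5.4,interpolation=cv2.INTER_CUBIC) if 0 else cv2.resize(f["image"][v-55:v+55,u-65:u+65],None,fx=5.4,fy=5.4,interpolation=cv2.INTER_CUBIC))
E
```

```text
t 12.02 holder x 0.2 y -0.7 axis z 268.2 F along y 0.1 x -0.7 z -1.2 rot [ 1.799e+02 -1.000e-01  7.860e+01] tq [-0.15  0.12  0.02]
82.2067755656074
288 258
```

View pics/c6.png

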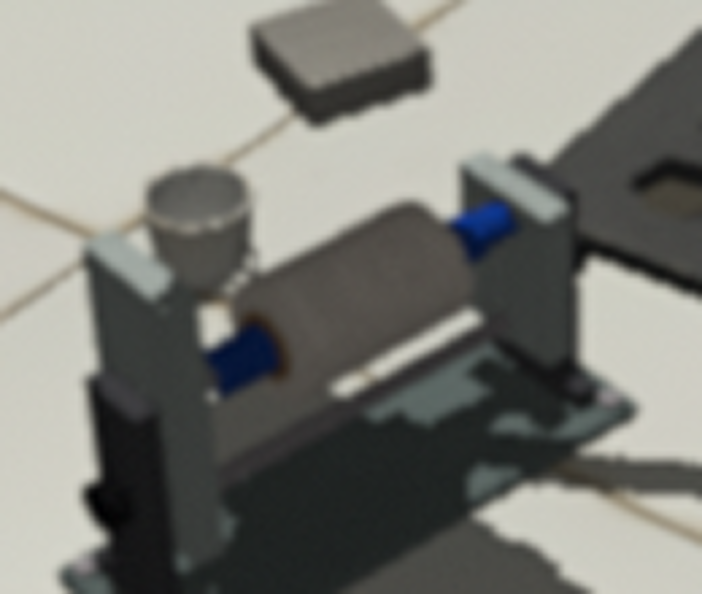

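The roll hangs level between the cheeks: its stub (485,228) is in the short cheek's cup, and its pin sleeve (240,358) is close to the tall cheek. The cup and block haven't moved, and the arm is clear, so I'm handing in.

```bash
python3 - <<'E'
from h import *
f=load("pics/scene4.npy");u=np.array([.198,.98,0])
for z in(85,86.5):
    C=np.array([554.4,339.5,z]);
    for y in(-50,47):
        P,s=blue(f,proj(f,C+y*u)[0],15);print(z,y,P.mean(0).round(1),proj(f,C+y*u).round(1),s)
print(env.job_done())
E
```

```text
85 -50 [312.3 244.5] [[309.9 247.2]] [307 240  12  11  77]
85 47 [267.7 269. ] [[267.6 269.7]] [262 264  12  12  90]
86.5 -50 [312.3 244.5] [[309.9 246.6]] [307 240  12  11  77]
86.5 47 [267.7 269. ] [[267.5 269. ]] [262 264  12  12  90]
the job is handed in; nothing more can be done
None
```

The roll is in the holder with both ends home by force reading and camera view, hanging level with the arm clear, and the job was handed in at about 12 s; no verdict came back.

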